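# Knock a jammed plug insert out of its connector hood and plug it into the test box

## Robot

A 6-joint arm with a two-finger parallel gripper is mounted at the origin on the work surface. World frame = base frame: x ahead of the robot, y to its left, z up, the work surface at z = 0. Lengths are in m, angles in rad, forces in N, time in s.
With the tool pointing down it reaches from about 0.3 to 0.775 m from the base axis. Payload 14.6 kg.
Tool frame: the origin (TCP) lies at the very end of the fingers, on their centre line; the grasp point (between the pads) lies 19 mm behind it; z points along the fingers, x is the direction in which the jaws open and shut, and the axes are right-handed (so a half turn about z gives the same grasp; the last joint's range is limited). The gripper opens to 85 mm and grips with 20 to 120 N. Pads are 22 mm wide; open, the fingers measure 114 mm over their backs; the gripper's body (76 mm by 85 mm) begins 54 mm behind the grasp point. The pads swing forward as they close: fully open they stand 13 mm farther back than shut.
Start: joints at [-1.277, 0.3, 1.521, -0, 1.321, -0.067], TCP at [0.194, -0.515, 0.231] pointing down, gripper open.
Joint ranges: [-3.03, 3.03], [-0.79, 2.21], [0.23, 2.52], [-1.04, 4.18], [0, 3.07], [-2.55, 2.55]. Speed limits (rad/s): [2.22, 2.22, 2.57, 3.14, 3.14, 3.14].

## Interface

Orientations are given as a unit quaternion [w, x, y, z].
In Python, from workcell import ctrl gives the robot as it stands.
- The arm moves only by the tool apply_moves, never from a script. Its argument "rows" is a list of rows, each an object of numbers: "dx", "dy", "dz": the shift along the world's x, y, z in cm; "rx", "ry", "rz": the turn, a rotation vector about the world's x, y, z in degrees; "claw": the gripper's target within -1 to 1 (fully open at 1, half-way at 0, shut at -1). In form: [{"dx": .., "dy": .., "dz": .., "rx": .., "ry": .., "rz": .., "claw": ..}, ...]. A call has 1 to 12 rows; each row is the pose to reach, as a shift and turn from the pose commanded when the call began; what a row does not reach only later rows make up. A row lasts 1/12 s, in which the tool goes at most 41.7 mm and 7.16 degrees, less where a joint would pass 70% of its speed; a pose out of reach is approached as far as the arm can. A call with a gripper value outside its range is refused whole. The fingers move at their own pace and stop on an object; "grip_force" is the grip in N (left out, the last holds). Time passes only in rows, so rows that repeat a pose let the fingers close. It gives the time, the measured TCP pose, the force and the opening at its end, in the units of the state.
- ctrl.state(): the state, without advancing time (a new reading comes with each control period).
- ctrl.capture(name): name is "side" or "top"; returns a dict with "color" (480x640x3 uint8, red, green, blue), "z_map" (480x640 float32, m along the optical axis (not along the pixel's ray), 0 where there is no reading), "mtx" (3x3 intrinsics, pixels), "R" (3x3) and "t" (3): a world point X has camera coordinates R X + t. Camera axes: x right, y down, z forward; pixel columns grow to the right and rows downward; lengths in m; the calibration is good to about 2 mm. A picture is of the moment at which its call begins.
- ctrl.finish_job(): hands the job in, once; it reports no verdict.
The state is a dict: "time_s": time; "joint_pos": joint angles; "qd": joint speeds; "tau": joint torques, N m; "tool_pos": TCP position; "orientation": TCP orientation; "ft_force": force on the tool from outside, world axes, zero at the start; "moment": the same for the moment, N m; "finger_gap": finger opening in m.
Only numpy, scipy, OpenCV 4.12 (cv2) and the standard library are available. Lean on these libraries where they do the work, as an engineer would, in place of code of your own. Each camera call takes 0.05 s, during which the arm holds its last target. There are 200 camera calls.

## Task

The plug insert is jammed in the connector hood held in the vise: push it from behind with the drift, through the round cable entry, until its nose stands well out of the hood's mouth, and put the drift back down flat on the bench. Draw the insert out by its nose, lay it on the bench without dropping it and let go, then take it by its thick rear body and plug it nose first, fully home and straight, into the socket of the test box. Leave everything plugged, released and at rest, and do not disturb the screwdriver, the wire spool or the empty hood.

Things in the scene. Friction and masses are not known exactly. Their poses are not given: they have to be found in the camera images.
- vise: Steel machine vise, fixed, clamping a grey connector hood level. Origin on the bench under the hood's middle; z up; +x along the hood from cable entry to mouth. Hood x -62 to 62, 64 mm wide (y), 52 tall, walls 5; axis 60 mm above the bench, top 86. Jaws x -48 to 48, y -62 to 66, 74 high; screw and bar reach y +200. Nothing of the vise lies ahead of x 70 or behind x -70.
- cable_entry (a point): Centre of the round cable entry at the hood's back, at the outer end of its 8 mm collar (outside diameter 40 mm, clear bore 24 mm): vise frame x -70, y 0, z 60 mm. Axes as the vise: push along +x. At the start the insert's flat rear face stands 38 mm inside this point.
- hood_mouth (a point): Centre of the hood's rectangular mouth (inner opening 54 mm wide, 42 mm tall): in the vise's frame x +62, y 0, z 60 mm. Same axes as the vise: +x points out of the mouth.
- insert: Light grey plug insert, 90 mm long, 0.24 kg, jammed level in the hood. Origin on its long axis at the shoulder; +x to the nose tip, z up. Rear body x -50 to 0, 52 mm wide (y), 40 tall; nose x 0 to 40, 42 wide, 28 tall. At the start the nose tip is 4 mm inside the mouth; a rubber seal holds it: about 8 to 18 N slides it until almost out. Lying on the bench its origin is 20 mm high.
- drift: Drift (pushing tool), 180 mm long, 0.18 kg, lying on the bench: black square grip 30 x 30 x 90 mm and plain steel rod of 12 mm diameter, 90 mm long. Origin on its axis at mid-grip, 15 mm above the bench; +x to the tip (grip x -45 to 45, rod x 45 to 135), z up. The grip meets the collar when the rod has pushed the insert 52 mm.
- tester: Grey test box, fixed, 180 mm wide, with a black receptacle standing 20 mm out of its front and a blue top panel with display and keys. Origin on the bench under the socket's mouth; z up; +x points into the socket. Receptacle 64 mm wide, 14 to 66 mm above the bench, front face at x 0. Box x 20 to 150, y -90 to 90, 85 mm high.
- socket (a point): Centre of the socket's mouth: tester frame x 0, y 0, z 40 mm. Axes as the tester: plug along +x, insert's z up. Rectangular hole 44 mm wide (y), 30 tall (z), 1 mm play all round the nose, 3 mm chamfer at the mouth, 44 deep: the insert is home when its shoulder meets the socket's face.
- screwdriver: Bystander: slim screwdriver with red handle, 200 mm long, lying on the bench; +x to its tip.
- spool: Bystander: spool of white wire with black flanges, 110 mm in diameter, 80 mm tall, lying on one flange; origin at the centre of its underside.
- spare_hood: Bystander: empty grey hood, 98 x 64 x 52 mm with its collar, lying on the bench; origin at the centre of its underside.
Things that resemble listed ones, but are neither listed nor needed, are in the scene too. There is more than one size of the drift; the one meant has the size given above.

How it is judged:
On the way, in this order (a step that is already met when the one before it is completed fails the run):
1. the drift, pressing on the insert's rear, has pushed it at least 20 mm towards the mouth (x of insert in the frame of vise above 0.038 m and contact force between drift and insert above 0.5 N), for 0.04 s.
2. the insert is out of the hood and lies flat on the bench, let go and at rest (height (world z) of insert below 0.03 m and angle between insert's own x axis and vertical between 1.4 and 1.74 rad and contact force between insert and the fingers below 0.3 N and linear speed of insert below 0.03 m/s), for 0.2 s.
At the end, for the whole second after the job is handed in: The insert is plugged into the test box: its shoulder within 4 mm of the socket's face, within 4 mm of the socket's axis sideways and in height, straight within 0.1 rad; the drift lies flat on the bench; both are released and at rest (x of insert in the frame of socket above -0.004 m and y of insert in the frame of socket between -0.004 and 0.004 m and z of insert in the frame of socket between -0.004 and 0.004 m and angle between the x axis of insert and the x axis of tester, either way round below 0.1 rad and linear speed of each of insert, drift below 0.02 m/s and height (world z) of drift below 0.022 m and angle between drift's own x axis and vertical between 1.4 and 1.74 rad); the robot touches nothing.
It fails at once if the screwdriver is shifted by more than 30 mm (distance of screwdriver from where it was at the start of the episode above 0.03 m).
It fails at once if the wire spool is shifted by more than 30 mm (distance of spool from where it was at the start of the episode above 0.03 m).
It fails at once if the empty hood is shifted by more than 30 mm (distance of spare_hood from where it was at the start of the episode above 0.03 m).
It fails at once if the insert is dropped (falls free faster than 0.7 m/s, about 25 mm) (linear speed of insert above 0.7 m/s and contact force between insert and the fingers below 0.5 N).
It also fails if it takes over 64 s, if anything falls off the work surface, if the arm or the gripper's body presses on something with over 40 N, if the wrist force passes 120 N, or if a joint passes its speed limit or range.

## Working session

There is one attempt and no reset: what is moved stays moved. The work goes in short steps, Python scripts to look and compute and a tool call to move; the robot and the scene stay as the last step left them, time stands still between calls to the robot, and variables do not carry over. Pictures are saved under pics/ and viewed, about 8 in all and at most 12, crops included, and the job is handed in when it is done.

Besides the shell and the picture viewer there is one more tool, called after "Emit:" in YAML: its name, and indented under it one key for each argument. apply_moves: Moves the arm, as the interface text tells. Its arguments: {"type":"object","properties":{"rows":{"type":"array","items":{"type":"object","properties":{"dx":{"type":"number"},"dy":{"type":"number"},"dz":{"type":"number"},"rx":{"type":"number"},"ry":{"type":"number"},"rz":{"type":"number"},"claw":{"type":"number"}}}},"grip_force":{"type":"number"}},"required":["rows"]}

```bash
mkdir -p pics; ls; cat > h.py <<'E'
import numpy as np, cv2
from workcell import ctrl
def cap(n):
    c=ctrl.capture(n); np.savez(''+n+'.npz',**c); return c
def world(c):
    K=c['mtx'];z=c['z_map'].astype(float);v,u=np.mgrid[0:480,0:640]
    P=np.stack([(u-K[0,2])/K[0,0]*z,(v-K[1,2])/K[1,1]*z,z],-1)
    W=(P-c['t'])@c['R']; W[z==0]=np.nan; return W
def proj(c,X):
    p=c['R']@np.array(X)+c['t'];p=c['mtx']@p;return p[:2]/p[2]
E
python3 - <<'E'
from h import *
for n in('top','side'):
    c=cap(n);cv2.imwrite(f'pics/{n}0.png',c['color'][:,:,::-1]); print(n,-c['R'].T@c['t'],c['R'][2],c['mtx'][0,0])
print(ctrl.state())
E
```

```text
pics
top [0.48889529 0.10846801 1.04799955] [ 0.1024236  -0.00881816 -0.99470179] 436.09047014649445
side [ 0.56853707 -0.88863022  1.04704456] [ 0.02258702  0.70846736 -0.70538204] 523.3503345051208
{'time_s': 0.1, 'joint_pos': array([-1.27654918e+00,  3.00430746e-01,  1.52152635e+00,  1.64178733e-05,
        1.32066358e+00, -6.66071339e-02]), 'qd': array([ 3.27159663e-05, -3.05238992e-03, -2.65071903e-03,  3.78383927e-04,
        4.51306505e-04, -2.21995114e-04]), 'tau': array([ 1.11568403e-03, -5.44374382e+01, -3.62368584e+01, -7.73404372e-05,
        3.01089203e-03,  4.49136280e-05]), 'tool_pos': array([ 0.19412875, -0.51438398,  0.23076659]), 'orientation': array([-3.26053149e-04,  8.22517312e-01, -5.68739841e-01, -3.97438794e-04]), 'ft_force': array([-0.20621264, -0.01681931,  0.50524657]), 'moment': array([-0.01038436,  0.02009831,  0.0392829 ]), 'finger_gap': 0.08550506690437609}
```

View pics/top0.png

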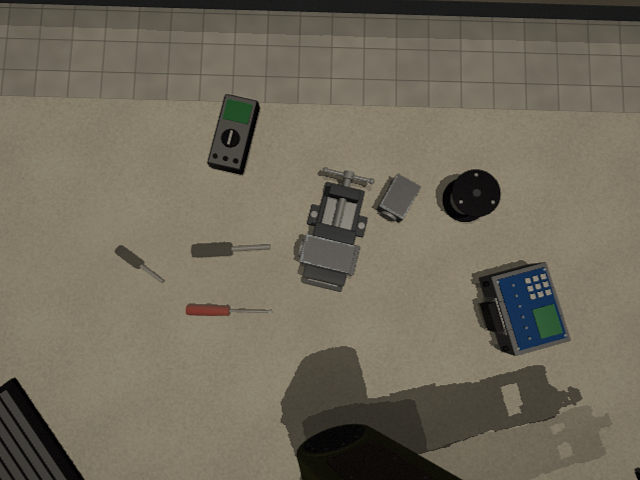

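View pics/side0.png

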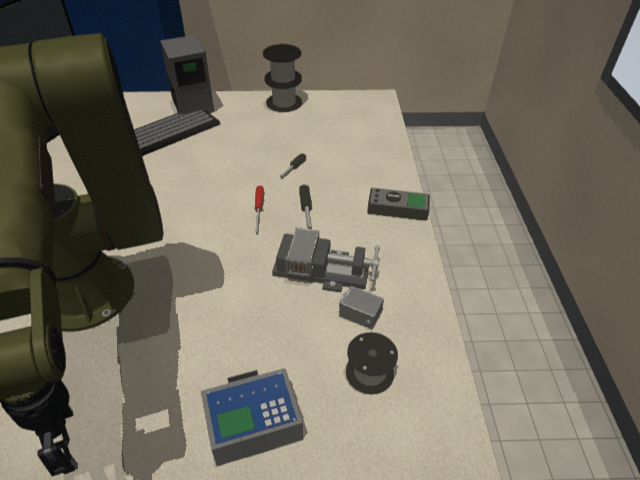

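The top view has world +x up and -y to the right. It shows the hood at (330,253) with its collar on the left, and the tester at (525,308) with the receptacle at (488,316). The full-size drift is at (230,249) pointing right, with a smaller decoy at (138,262). The side view agrees with this. Next I'll measure from depth.

```bash
cat > m.py <<'E'
from h import *
def rect(W,box,z0,z1,n):
    u0,v0,u1,v1=box; P=W[v0:v1,u0:u1].reshape(-1,3); P=P[(P[:,2]>z0)&(P[:,2]<z1)]
    r=cv2.minAreaRect((P[:,:2]*1000).astype(np.float32)); d=np.linalg.svd(P[:,:2]-P[:,:2].mean(0),full_matrices=False)[2][0]
    print(n,len(P),'c',np.round(r[0],1),'size',np.round(r[1],1),'ang',round(r[2],2),'z',np.round(np.percentile(P[:,2]*1000,[5,50,95]),1),'mean',np.round(P.mean(0)*1000,1),'pca',np.round(np.degrees(np.arctan2(d[1],d[0])),2))
    return P
E
python3 - <<'E'
from m import *
W=world(dict(np.load('top.npz')))
print('bench',W[330,200],W[250,420])
rect(W,(185,235,275,262),.006,.06,'drift')
rect(W,(185,235,235,262),.02,.06,'grip')
rect(W,(236,235,275,262),.006,.02,'rod')
rect(W,(105,235,170,290),.006,.06,'drift2')
rect(W,(290,225,370,290),.080,.095,'hoodtop')
rect(W,(470,255,580,360),.080,.095,'testertop')
rect(W,(470,255,520,360),.058,.072,'receptacle')
rect(W,(290,225,310,270),.04,.083,'collar')
rect(W,(370,165,430,230),.045,.06,'spare')
rect(W,(430,160,510,230),.07,.09,'spool')
E
```

```text
bench [ 0.38474383  0.37331004 -0.00167776] [ 5.87670153e-01 -1.47816375e-01 -5.55734552e-04]
drift 740 c [573.2 304.2] size [ 46.7 182.4] ang 6.2 z [16.7 28.6 32.7] mean [576.5 324.1  26.4] pca -85.01
grip 526 c [575.8 346.6] size [31.  98.7] ang 4.75 z [25.5 29.8 33. ] mean [575.  347.5  29.6] pca -84.72
rod 94 c [582.1 254.1] size [34.6 77.9] ang 23.07 z [10.5 18.6 19.8] mean [582.8 253.6  17.7] pca 96.17
drift2 428 c [542.6 527.4] size [ 99.9 143. ] ang 2.62 z [10.1 20.4 24.5] mean [544.2 529.4  18.9] pca -124.08
hoodtop 1635 c [569.2  76.1] size [131.5  69.6] ang 77.03 z [83.5 86.5 89.5] mean [566.1  73.5  86.5] pca -102.2
testertop 2891 c [ 458.2 -373.5] size [177.8 129.9] ang 16.14 z [80.2 81.8 85.1] mean [ 457.4 -377.4   82.1] pca -160.55
receptacle 459 c [ 453.5 -315.1] size [ 68.7 194. ] ang 84.23 z [59.2 66.6 71.1] mean [ 439.3 -305.5   66.2] pca -167.25
collar 96 c [563.7 133. ] size [66.7 22.8] ang 6.88 z [64.9 75.6 81.6] mean [563.4 132.9  74.6] pca -165.1
spare 1088 c [716.2 -66.1] size [111.4  99.3] ang 61.62 z [48.9 52.4 55.7] mean [707.3 -87.2  52.4] pca 151.87
spool 1820 c [ 714.4 -256.1] size [108.6 109.3] ang 27.39 z [77.7 80.7 83.5] mean [ 714.  -256.1   80.7] pca 137.2
```

```bash
python3 - <<'E'
from m import *
c=dict(np.load('top.npz'));W=world(c)
def onplane(c,uv,z):
    uv=np.atleast_2d(uv).astype(float);K=c['mtx'];o=-c['R'].T@c['t']
    d=np.c_[(uv-[K[0,2],K[1,2]])/[K[0,0],K[1,1]],np.ones(len(uv))]@c['R']
    return o+d*((z-o[2])/d[:,2])[:,None]
hsv=cv2.cvtColor(c['color'],cv2.COLOR_RGB2HSV)
m=cv2.inRange(hsv,(100,150,40),(125,255,255));m[:, :470]=0
k,_=cv2.findContours(m,0,1);k=max(k,key=cv2.contourArea)
r=cv2.minAreaRect((onplane(c,k[:,0],.085)[:,:2]*1000).astype(np.float32));print('blue',r)
# tester top & hood top edges via depth mask contour
for n,b,z0,z1,zp in(('tester',(470,255,580,360),.076,.095,.085),('hood',(290,225,370,290),.079,.096,.086)):
    M=np.zeros((480,640),np.uint8);u0,v0,u1,v1=b
    s=W[v0:v1,u0:u1,2];M[v0:v1,u0:u1]=((s>z0)&(s<z1))*255
    M=cv2.morphologyEx(cv2.medianBlur(M,5),cv2.MORPH_OPEN,np.ones((5,5)))
    k,_=cv2.findContours(M,0,1);k=max(k,key=cv2.contourArea)
    P=onplane(c,k[:,0],zp)[:,:2]*1000
    r=cv2.minAreaRect(P.astype(np.float32));print(n,r)
a=cv2.resize(c['color'][220:300,285:385],None,fx=5,fy=5,interpolation=3)
b=cv2.resize(c['color'][260:360,465:525],None,fx=4,fy=4,interpolation=3)
H=np.zeros((400,740,3),np.uint8);H[:,:500]=a;H[:,500:]=b
cv2.imwrite('pics/crop.png',H[:,:,::-1])
E
```

```text
blue ((457.5823669433594, -372.74114990234375), (157.68783569335938, 108.52704620361328), 16.371435165405273)
tester ((457.66815185546875, -370.918701171875), (178.29617309570312, 130.45419311523438), 16.557790756225586)
hood ((566.2194213867188, 74.79290771484375), (127.33696746826172, 65.73286437988281), 78.84347534179688)
```

View pics/crop.png

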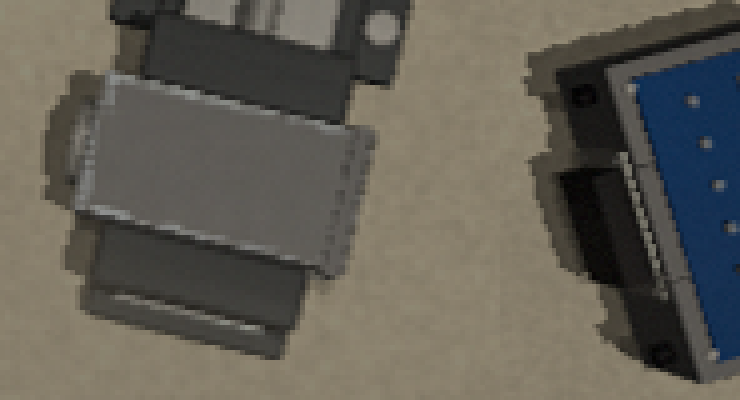

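```bash
cat >> m.py <<'E'
def onplane(c,uv,z):
    uv=np.atleast_2d(uv).astype(float);K=c['mtx'];o=-c['R'].T@c['t']
    d=np.c_[(uv-[K[0,2],K[1,2]])/[K[0,0],K[1,1]],np.ones(len(uv))]@c['R']
    return o+d*((z-o[2])/d[:,2])[:,None]
E
python3 - <<'E'
from m import *
c=dict(np.load('top.npz'))
q=np.array([(107,72),(365,127),(335,275),(78,210)])/5+[285,220]
P=onplane(c,q,.086)[:,:2]*1000;print(P.round(1),P.mean(0))
for a,b in((0,1),(3,2),(0,3),(1,2)): d=P[b]-P[a];print(np.linalg.norm(d),np.degrees(np.arctan2(d[1],d[0])))
g=cv2.cvtColor(c['color'],cv2.COLOR_RGB2GRAY); roi=g[235:262,185:240]; m=((roi<70)*255).astype(np.uint8)
k,_=cv2.findContours(m,0,1);k=max(k,key=cv2.contourArea)[:,0]+[185,235]
print('grip',cv2.minAreaRect((onplane(c,k,.03)[:,:2]*1000).astype(np.float32)))
cs=dict(np.load('side.npz'))
print(proj(cs,[.575,.347,.03]),proj(cs,[.566,.075,.086]),proj(cs,[.4335,-.2903,.066]))
E
```

```text
[[608.  126.4]
 [586.3  11.3]
 [520.4  23.5]
 [546.3 137.5]] [565.24360673  74.66256062]
117.12248324369781 -100.65736623920196
116.87937238359618 -102.7780249065813
62.675804958624994 169.75642678350889
66.99930289100462 169.45336488269504
grip ((574.0675048828125, 348.09625244140625), (31.059368133544922, 91.71808624267578), 4.819068908691406)
[304.94057082 195.41956738] [302.69424759 245.54245872] [242.33915536 374.56222157]
```

Emit:
apply_moves:
  rows:
    - {"dx":38.1,"dy":86.0,"dz":0,"rz":74,"claw":1}
    - {"dx":38.1,"dy":86.0,"dz":0,"rz":74,"claw":1}
    - {"dx":38.1,"dy":86.0,"dz":0,"rz":74,"claw":1}
    - {"dx":38.1,"dy":86.0,"dz":0,"rz":74,"claw":1}
    - {"dx":38.1,"dy":86.0,"dz":0,"rz":74,"claw":1}
    - {"dx":38.1,"dy":86.0,"dz":0,"rz":74,"claw":1}
    - {"dx":38.1,"dy":86.0,"dz":0,"rz":74,"claw":1}
    - {"dx":38.1,"dy":86.0,"dz":0,"rz":74,"claw":1}
    - {"dx":38.1,"dy":86.0,"dz":0,"rz":74,"claw":1}
    - {"dx":38.1,"dy":86.0,"dz":0,"rz":74,"claw":1}
    - {"dx":38.1,"dy":86.0,"dz":0,"rz":74,"claw":1}
    - {"dx":38.1,"dy":86.0,"dz":0,"rz":74,"claw":1}

```text
invalid input
```

Emit:
apply_moves:
  rows:
    - {"dx":3.5,"dy":2,"dz":0,"rx":0,"ry":0,"rz":7,"claw":1}
    - {"dx":5,"dy":5,"dz":0,"rx":0,"ry":0,"rz":14,"claw":1}
  grip_force: 60

```text
time_s: 0.27
tool_pos: [0.2453, -0.4649, 0.2305]
orientation: [-0.0, 0.886, -0.463, -0.0]
ft_force: [0.4, -0.1, 0.0]
finger_gap: 0.0851
```

Emit:
apply_moves:
  rows:
    - {"dx":33,"dy":81,"dz":0,"rx":0,"ry":0,"rz":60,"claw":1}
    - {"dx":33,"dy":81,"dz":0,"rx":0,"ry":0,"rz":60,"claw":1}
    - {"dx":33,"dy":81,"dz":0,"rx":0,"ry":0,"rz":60,"claw":1}
    - {"dx":33,"dy":81,"dz":0,"rx":0,"ry":0,"rz":60,"claw":1}
    - {"dx":33,"dy":81,"dz":0,"rx":0,"ry":0,"rz":60,"claw":1}
    - {"dx":33,"dy":81,"dz":0,"rx":0,"ry":0,"rz":60,"claw":1}
    - {"dx":33,"dy":81,"dz":0,"rx":0,"ry":0,"rz":60,"claw":1}
    - {"dx":33,"dy":81,"dz":0,"rx":0,"ry":0,"rz":60,"claw":1}
    - {"dx":33,"dy":81,"dz":0,"rx":0,"ry":0,"rz":60,"claw":1}
    - {"dx":33,"dy":81,"dz":0,"rx":0,"ry":0,"rz":60,"claw":1}
    - {"dx":33,"dy":81,"dz":0,"rx":0,"ry":0,"rz":60,"claw":1}
    - {"dx":33,"dy":81,"dz":0,"rx":0,"ry":0,"rz":60,"claw":1}
  grip_force: 60

```text
time_s: 1.27
tool_pos: [0.433, 0.0007, 0.2313]
orientation: [0.0, 0.999, 0.041, 0.0]
ft_force: [0.2, -1.2, -0.7]
finger_gap: 0.0853
```

Emit:
apply_moves:
  rows:
    - {"dx":14.1,"dy":34.7,"dz":-8,"rz":0.3,"claw":1}
    - {"dx":14.1,"dy":34.7,"dz":-8,"rz":0.3,"claw":1}
    - {"dx":14.1,"dy":34.7,"dz":-8,"rz":0.3,"claw":1}
    - {"dx":14.1,"dy":34.7,"dz":-8,"rz":0.3,"claw":1}
    - {"dx":14.1,"dy":34.7,"dz":-8,"rz":0.3,"claw":1}
    - {"dx":14.1,"dy":34.7,"dz":-8,"rz":0.3,"claw":1}
    - {"dx":14.1,"dy":34.7,"dz":-8,"rz":0.3,"claw":1}
    - {"dx":14.1,"dy":34.7,"dz":-8,"rz":0.3,"claw":1}
    - {"dx":14.1,"dy":34.7,"dz":-8,"rz":0.3,"claw":1}
    - {"dx":14.1,"dy":34.7,"dz":-8,"rz":0.3,"claw":1}
    - {"dx":14.1,"dy":34.7,"dz":-8,"rz":0.3,"claw":1}

```text
invalid input
```

Emit:
apply_moves:
  rows:
    - {"dx":14.1,"dy":34.7,"dz":-8,"rx":0,"ry":0,"rz":0.3,"claw":1}
    - {"dx":14.1,"dy":34.7,"dz":-8,"rx":0,"ry":0,"rz":0.3,"claw":1}
    - {"dx":14.1,"dy":34.7,"dz":-8,"rx":0,"ry":0,"rz":0.3,"claw":1}
    - {"dx":14.1,"dy":34.7,"dz":-8,"rx":0,"ry":0,"rz":0.3,"claw":1}
    - {"dx":14.1,"dy":34.7,"dz":-8,"rx":0,"ry":0,"rz":0.3,"claw":1}
    - {"dx":14.1,"dy":34.7,"dz":-8,"rx":0,"ry":0,"rz":0.3,"claw":1}
    - {"dx":14.1,"dy":34.7,"dz":-8,"rx":0,"ry":0,"rz":0.3,"claw":1}
    - {"dx":14.1,"dy":34.7,"dz":-8,"rx":0,"ry":0,"rz":0.3,"claw":1}
    - {"dx":14.1,"dy":34.7,"dz":-8,"rx":0,"ry":0,"rz":0.3,"claw":1}
    - {"dx":14.1,"dy":34.7,"dz":-8,"rx":0,"ry":0,"rz":0.3,"claw":1}
    - {"dx":14.1,"dy":34.7,"dz":-8,"rx":0,"ry":0,"rz":0.3,"claw":1}

```text
time_s: 2.18
tool_pos: [0.5733, 0.3473, 0.1489]
orientation: [0.001, 0.999, 0.045, -0.001]
ft_force: [-1.4, -0.7, -0.1]
finger_gap: 0.0852
```

Emit:
apply_moves:
  rows:
    - {"dx":0,"dy":0,"dz":-4,"rx":0,"ry":0,"rz":0,"claw":1}
    - {"dx":0,"dy":0,"dz":-8,"rx":0,"ry":0,"rz":0,"claw":1}
    - {"dx":0,"dy":0,"dz":-10.5,"rx":0,"ry":0,"rz":0,"claw":1}
    - {"dx":0,"dy":0,"dz":-10.5,"rx":0,"ry":0,"rz":0,"claw":1}

```text
time_s: 2.52
tool_pos: [0.5713, 0.3428, 0.0408]
orientation: [0.002, 0.999, 0.043, -0.004]
ft_force: [-0.0, 0.1, -1.7]
finger_gap: 0.0859
```

Emit:
apply_moves:
  rows:
    - {"dx":0,"dy":0,"dz":0,"rx":0,"ry":0,"rz":0,"claw":1}

```text
time_s: 2.6
tool_pos: [0.5737, 0.3444, 0.0466]
orientation: [0.0, 0.999, 0.043, -0.001]
ft_force: [0.1, 0.5, 1.4]
finger_gap: 0.085
```

Emit:
apply_moves:
  rows:
    - {"dx":0,"dy":0.3,"dz":-2.5,"rx":0,"ry":0,"rz":0,"claw":1}
    - {"dx":0,"dy":0.3,"dz":-4,"rx":0,"ry":0,"rz":0,"claw":1}
    - {"dx":0,"dy":0.3,"dz":-4,"rx":0,"ry":0,"rz":0,"claw":1}
    - {"dx":0,"dy":0.3,"dz":-4,"rx":0,"ry":0,"rz":0,"claw":-1}
    - {"dx":0,"dy":0.3,"dz":-4,"rx":0,"ry":0,"rz":0,"claw":-1}
    - {"dx":0,"dy":0.3,"dz":-4,"rx":0,"ry":0,"rz":0,"claw":-1}
    - {"dx":0,"dy":0.3,"dz":-4,"rx":0,"ry":0,"rz":0,"claw":-1}
    - {"dx":0,"dy":0.3,"dz":-4,"rx":0,"ry":0,"rz":0,"claw":-1}
    - {"dx":0,"dy":0.3,"dz":-4,"rx":0,"ry":0,"rz":0,"claw":-1}
  grip_force: 90

```text
time_s: 3.35
tool_pos: [0.5744, 0.3488, 0.0076]
orientation: [-0.0, 0.999, 0.043, 0.001]
ft_force: [-1.0, -1.1, 6.5]
finger_gap: 0.0286
```

Emit:
apply_moves:
  rows:
    - {"dx":0,"dy":0,"dz":4.0,"rx":0,"ry":0,"rz":0,"claw":-1}
    - {"dx":3.4,"dy":-2.8,"dz":4.5,"rx":0,"ry":0,"rz":-6,"claw":-1}
    - {"dx":3.4,"dy":-4,"dz":4.5,"rx":0,"ry":0,"rz":-12,"claw":-1}
    - {"dx":3.4,"dy":-5.0,"dz":4.5,"rx":0,"ry":0,"rz":-16.2,"claw":-1}
    - {"dx":3.4,"dy":-5.0,"dz":4.5,"rx":0,"ry":0,"rz":-16.2,"claw":-1}
    - {"dx":3.4,"dy":-5.0,"dz":4.5,"rx":0,"ry":0,"rz":-16.2,"claw":-1}

```text
time_s: 3.85
tool_pos: [0.6077, 0.2983, 0.0512]
orientation: [0.0, 0.995, -0.097, -0.0]
ft_force: [0.6, 0.6, -1.7]
finger_gap: 0.0283
```

```bash
python3 - <<'E'
from m import *
t=cap('top');s=cap('side');st=ctrl.state();print(st['tool_pos'],st['orientation'],st['ft_force'])
a=cv2.resize(t['color'][180:300,200:380],None,fx=4,fy=4,interpolation=3)[:300*2,:720]
b=cv2.resize(s['color'][165:285,250:370],None,fx=4,fy=4,interpolation=3)
cv2.imwrite('pics/d1.png',a[:,:,::-1]);cv2.imwrite('pics/d1s.png',b[:,:,::-1])
W=world(t);rect(W,(230,225,300,285),.052,.075,'rod');rect(W,(200,200,300,285),.04,.085,'any')
e=[.5794,.1434,.06];print('entry px',proj(t,e),proj(s,e))
E
```

```text
[0.60748509 0.29920684 0.05118217] [ 1.01606829e-06  9.95353296e-01 -9.62901578e-02 -1.44447491e-04] [ 0.12911787  0.4873765  -1.39131417]
rod 231 c [588.5 200.1] size [126.5  19.1] ang 73.32 z [59.8 64.  72.3] mean [591.3 209.9  64.3] pca 74.99
any 238 c [588.5 200.1] size [126.5  19.1] ang 73.32 z [59.6 64.  73. ] mean [591.2 209.2  64.4] pca 74.83
entry px [298.74573451 248.08107508] [307.46615148 234.50171662]
```

View pics/d1.png

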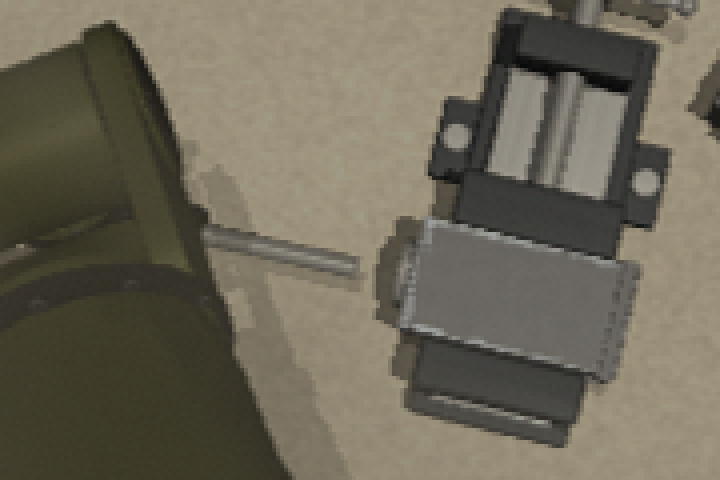

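```bash
python3 - <<'E'
from m import *
c=dict(np.load('top.npz'))
f=lambda x,y,z:(onplane(c,[(x+.0)/4+200-.4,y/4+180-.4],z)[0,:2]*1000)
a,b=f(205,236,.066),f(357,267,.066);print('rod',a,b,np.degrees(np.arctan2(*(b-a)[::-1])))
C=[f(*p,.086) for p in((428,221),(638,263),(608,381),(402,328))];print(np.round(C,1))
back=(C[0]+C[3])/2;front=(C[1]+C[2])/2;d=front-back
print(back,front,np.linalg.norm(d),np.degrees(np.arctan2(d[1],d[0])))
s1=C[1]-C[0];s2=C[2]-C[3]
print([np.degrees(np.arctan2(x[1],x[0])) for x in(s1,s2)])
u=d/np.linalg.norm(d);n=np.array([-u[1],u[0]]);m=(back+front)/2;print('lat of tip,rodstart wrt axis',(b-m)@n,(a-m)@n,'x of tip',(b-m)@u)
E
```

```text
rod [597.65626484 252.08885516] [582.21567377 165.65438821] -100.12843915859382
[[607.  125.9]
 [586.5   8.8]
 [520.7  24.4]
 [547.1 138.6]]
[577.05158907 132.26265628] [553.60659472  16.61375443] 118.00142482037316 -101.46001311684664
[np.float64(-99.92801450921348), np.float64(-103.01313612800628)]
lat of tip,rodstart wrt axis -1.5732711890517834 -3.613654925043511 x of tip -92.75275456842549
```

View pics/d1s.png

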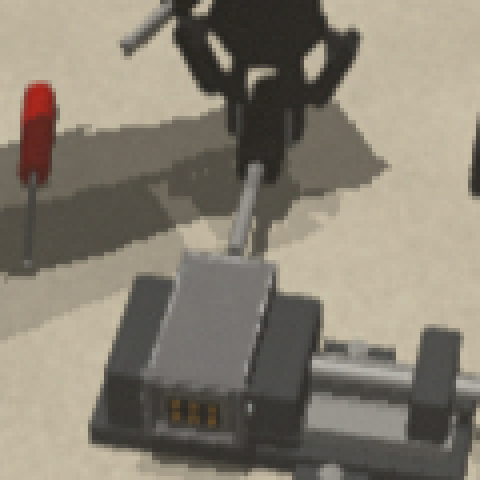

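Emit:
apply_moves:
  rows:
    - {"dx":0.25,"dy":0,"dz":0.1,"rx":0,"ry":0,"rz":-0.4,"claw":-1}
    - {"dx":0.25,"dy":0,"dz":0.1,"rx":0,"ry":0,"rz":-0.4,"claw":-1}
    - {"dx":-0.05,"dy":-1.5,"dz":0.1,"rx":0,"ry":0,"rz":-0.4,"claw":-1}
    - {"dx":-0.35,"dy":-3,"dz":0.1,"rx":0,"ry":0,"rz":-0.4,"claw":-1}
    - {"dx":-0.65,"dy":-4.5,"dz":0.1,"rx":0,"ry":0,"rz":-0.4,"claw":-1}
    - {"dx":-0.83,"dy":-5.4,"dz":0.1,"rx":0,"ry":0,"rz":-0.4,"claw":-1}
    - {"dx":-0.83,"dy":-5.4,"dz":0.1,"rx":0,"ry":0,"rz":-0.4,"claw":-1}

```text
time_s: 4.53
tool_pos: [0.5995, 0.2433, 0.0524]
orientation: [0.0, 0.995, -0.102, -0.0]
ft_force: [0.9, -0.2, -1.1]
finger_gap: 0.0279
```

Emit:
apply_moves:
  rows:
    - {"dx":-0.14,"dy":-0.7,"dz":0,"rx":0,"ry":0,"rz":0,"claw":-1}
    - {"dx":-0.28,"dy":-1.4,"dz":0,"rx":0,"ry":0,"rz":0,"claw":-1}
    - {"dx":-0.42,"dy":-2.1,"dz":0,"rx":0,"ry":0,"rz":0,"claw":-1}
    - {"dx":-0.56,"dy":-2.8,"dz":0,"rx":0,"ry":0,"rz":0,"claw":-1}

```text
time_s: 4.87
tool_pos: [0.5943, 0.2183, 0.0529]
orientation: [-0.002, 0.995, -0.101, 0.001]
ft_force: [2.0, 12.2, -1.0]
finger_gap: 0.0282
```

Emit:
apply_moves:
  rows:
    - {"dx":-0.14,"dy":-0.7,"dz":0,"rx":0,"ry":0,"rz":0,"claw":-1}
    - {"dx":-0.28,"dy":-1.4,"dz":0,"rx":0,"ry":0,"rz":0,"claw":-1}
    - {"dx":-0.42,"dy":-2.1,"dz":0,"rx":0,"ry":0,"rz":0,"claw":-1}
    - {"dx":-0.42,"dy":-2.1,"dz":0,"rx":0,"ry":0,"rz":0,"claw":-1}

```text
time_s: 5.2
tool_pos: [0.5899, 0.1963, 0.0527]
orientation: [-0.001, 0.995, -0.101, 0.001]
ft_force: [0.2, 3.1, -1.6]
finger_gap: 0.0283
```

```bash
python3 - <<'E'
from m import *
t=cap('top');s=cap('side');print(ctrl.state()['tool_pos'],ctrl.state()['ft_force'])
a=cv2.resize(t['color'][210:310,200:380],None,fx=4,fy=4,interpolation=3)
b=cv2.resize(s['color'][165:285,250:370],None,fx=3.333,fy=3.333,interpolation=3)[:400,:400]
H=np.zeros((800,720,3),np.uint8);H[:400]=a;H[400:400+len(b),:b.shape[1]]=b
cv2.imwrite('pics/p1.png',cv2.resize(H,(540,600))[:,:,::-1])
E
```

```text
[0.58988705 0.19621852 0.05253983] [ 1.38084082  5.03723843 -2.24671974]
```

View pics/p1.png

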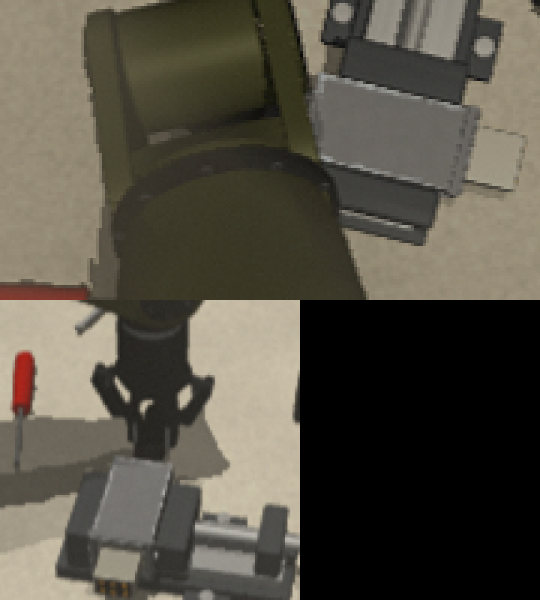

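The nose stands about 43 mm out of the mouth, at about (497,157) in the crop. I'll withdraw the drift and lay it down.

Emit:
apply_moves:
  rows:
    - {"dx":0.4,"dy":2,"dz":0,"rx":0,"ry":0,"rz":0,"claw":-1}
    - {"dx":0.9,"dy":4.5,"dz":0,"rx":0,"ry":0,"rz":0,"claw":-1}
    - {"dx":1.5,"dy":7.5,"dz":0,"rx":0,"ry":0,"rz":0,"claw":-1}
    - {"dx":2.1,"dy":10.5,"dz":0,"rx":0,"ry":0,"rz":0,"claw":-1}
    - {"dx":2.6,"dy":13,"dz":0,"rx":0,"ry":0,"rz":0,"claw":-1}
    - {"dx":2.6,"dy":13,"dz":-2,"rx":0,"ry":0,"rz":0,"claw":-1}
    - {"dx":2.6,"dy":13,"dz":-4,"rx":0,"ry":0,"rz":0,"claw":-1}
    - {"dx":2.6,"dy":13,"dz":-4.2,"rx":0,"ry":0,"rz":0,"claw":-1}
    - {"dx":2.6,"dy":13,"dz":-4.2,"rx":0,"ry":0,"rz":0,"claw":-1}

```text
time_s: 6.05
tool_pos: [0.6152, 0.3256, 0.0093]
orientation: [0.001, 0.995, -0.101, -0.001]
ft_force: [0.5, 0.4, -1.0]
finger_gap: 0.0283
```

Emit:
apply_moves:
  rows:
    - {"dx":0,"dy":0,"dz":-0.2,"rx":0,"ry":0,"rz":0,"claw":-1}
    - {"dx":0,"dy":0,"dz":-0.2,"rx":0,"ry":0,"rz":0,"claw":-1}
    - {"dx":0,"dy":0,"dz":-0.2,"rx":0,"ry":0,"rz":0,"claw":-0.2}
    - {"dx":0,"dy":0,"dz":-0.2,"rx":0,"ry":0,"rz":0,"claw":0.4}
    - {"dx":0,"dy":0,"dz":-0.2,"rx":0,"ry":0,"rz":0,"claw":1}
    - {"dx":0,"dy":0,"dz":-0.2,"rx":0,"ry":0,"rz":0,"claw":1}
    - {"dx":0,"dy":0,"dz":3,"rx":0,"ry":0,"rz":0,"claw":1}
    - {"dx":0,"dy":0,"dz":7,"rx":0,"ry":0,"rz":0,"claw":1}
    - {"dx":0,"dy":0,"dz":11,"rx":0,"ry":0,"rz":0,"claw":1}
    - {"dx":0,"dy":0,"dz":14,"rx":0,"ry":0,"rz":0,"claw":1}

```text
time_s: 6.88
tool_pos: [0.6161, 0.3256, 0.1543]
orientation: [-0.001, 0.995, -0.101, 0.001]
ft_force: [0.0, -0.4, 0.8]
finger_gap: 0.0854
```

```bash
python3 - <<'E'
from m import *
t=cap('top');s=cap('side')
W=world(t)
rect(W,(355,240,385,290),.065,.082,'nose')
Ws=world(s)
rect(Ws,(270,185,340,225),.005,.05,'drift(side)')
g=s['color'].astype(int)
a=cv2.resize(s['color'][170:290,250:400],None,fx=4,fy=4,interpolation=3)
cv2.imwrite('pics/p2.png',a[:,:,::-1]);print(ctrl.state()['tool_pos'])
# nose colour mask in top
c=t['color'][225:300,350:400];hsv=cv2.cvtColor(c,cv2.COLOR_RGB2HSV)
cv2.imwrite('pics/n.png',cv2.resize(t['color'][225:305,300:400],None,fx=7,fy=7,interpolation=3)[:,:,::-1])
E
```

```text
nose 311 c [556.8  -2.6] size [47.5 54.8] ang 80.38 z [70.3 73.7 76.4] mean [549.9  -6.5  73.5] pca 178.74
drift(side) 485 c [572.1 327.1] size [203.4 214.8] ang 88.22 z [ 5.2 21.7 33.9] mean [597.7 321.3  19.6] pca -63.86
[0.61759656 0.32635281 0.15733519]
```

View pics/n.png

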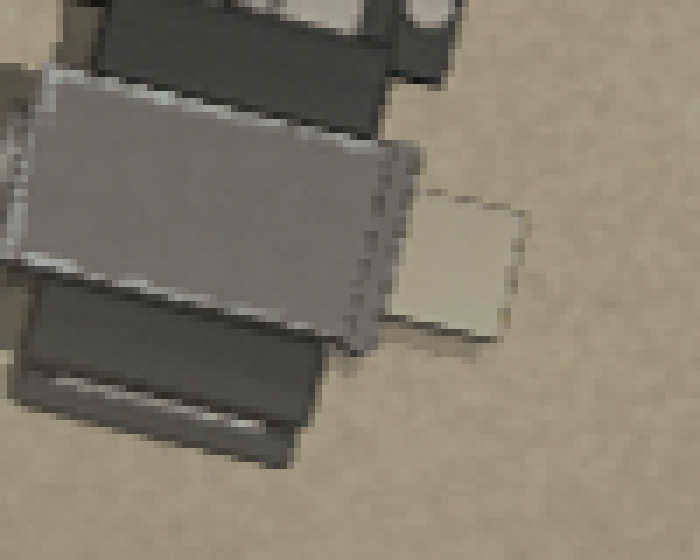

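```bash
python3 - <<'E'
from m import *
c=dict(np.load('top.npz'))
P=np.array([onplane(c,[x/7+300-.43,y/7+225-.43],.074)[0,:2]*1000 for x,y in((427,188),(523,212),(497,341),(385,318))]);print(P.round(1),P.mean(0))
for a,b in((0,1),(3,2),(0,3),(1,2)): d=P[b]-P[a];print(np.linalg.norm(d).round(1),np.degrees(np.arctan2(d[1],d[0])).round(1))
print('tip mid',(P[1]+P[2])/2)
E
```

```text
[[574.1   4.1]
 [567.1 -26.8]
 [525.7 -19. ]
 [532.1  16.9]] [549.74454486  -6.20276881]
31.7 -102.7
36.4 -100.2
43.9 163.0
42.2 169.3
tip mid [546.39653093 -22.89247506]
```

Emit:
apply_moves:
  rows:
    - {"dx":-0.8,"dy":-4,"dz":0,"rx":0,"ry":0,"rz":0.3,"claw":1}
    - {"dx":-1.6,"dy":-8,"dz":0,"rx":0,"ry":0,"rz":0.3,"claw":1}
    - {"dx":-2.4,"dy":-12,"dz":0,"rx":0,"ry":0,"rz":0.3,"claw":1}
    - {"dx":-3.2,"dy":-16,"dz":0,"rx":0,"ry":0,"rz":0.3,"claw":1}
    - {"dx":-4.1,"dy":-20,"dz":0,"rx":0,"ry":0,"rz":0.3,"claw":1}
    - {"dx":-4.9,"dy":-24,"dz":0,"rx":0,"ry":0,"rz":0.3,"claw":1}
    - {"dx":-5.8,"dy":-28,"dz":0,"rx":0,"ry":0,"rz":0.3,"claw":1}
    - {"dx":-6.4,"dy":-31.5,"dz":0,"rx":0,"ry":0,"rz":0.3,"claw":1}
    - {"dx":-6.8,"dy":-33.5,"dz":0,"rx":0,"ry":0,"rz":0.3,"claw":1}
    - {"dx":-6.8,"dy":-33.5,"dz":-2,"rx":0,"ry":0,"rz":0.3,"claw":1}
    - {"dx":-6.8,"dy":-33.5,"dz":-4,"rx":0,"ry":0,"rz":0.3,"claw":1}
    - {"dx":-6.8,"dy":-33.5,"dz":-4,"rx":0,"ry":0,"rz":0.3,"claw":1}

```text
time_s: 7.98
tool_pos: [0.5458, -0.0099, 0.1067]
orientation: [0.0, 0.995, -0.099, -0.003]
ft_force: [-0.6, 0.2, -0.8]
finger_gap: 0.086
```

Emit:
apply_moves:
  rows:
    - {"dx":0,"dy":0,"dz":0,"rx":0,"ry":0,"rz":0,"claw":1}
    - {"dx":0,"dy":0,"dz":0,"rx":0,"ry":0,"rz":0,"claw":1}

```text
time_s: 8.15
tool_pos: [0.5481, -0.0093, 0.1111]
orientation: [-0.0, 0.995, -0.098, 0.0]
ft_force: [0.4, 0.0, -0.9]
finger_gap: 0.0858
```

Emit:
apply_moves:
  rows:
    - {"dx":0.1,"dy":0.1,"dz":-3,"rx":0,"ry":0,"rz":0,"claw":1}
    - {"dx":0.1,"dy":0.1,"dz":-5.5,"rx":0,"ry":0,"rz":0,"claw":1}
    - {"dx":0.1,"dy":0.1,"dz":-7.0,"rx":0,"ry":0,"rz":0,"claw":1}
    - {"dx":0.1,"dy":0.1,"dz":-7.0,"rx":0,"ry":0,"rz":0,"claw":1}
    - {"dx":0.1,"dy":0.1,"dz":-7.0,"rx":0,"ry":0,"rz":0,"claw":-1}
    - {"dx":0.1,"dy":0.1,"dz":-7.0,"rx":0,"ry":0,"rz":0,"claw":-1}
    - {"dx":0.1,"dy":0.1,"dz":-7.0,"rx":0,"ry":0,"rz":0,"claw":-1}
    - {"dx":0.1,"dy":0.1,"dz":-7.0,"rx":0,"ry":0,"rz":0,"claw":-1}
    - {"dx":0.1,"dy":0.1,"dz":-7.0,"rx":0,"ry":0,"rz":0,"claw":-1}
  grip_force: 80

```text
time_s: 8.9
tool_pos: [0.549, -0.0085, 0.042]
orientation: [-0.0, 0.995, -0.099, 0.001]
ft_force: [-6.8, 1.3, 12.0]
finger_gap: 0.0409
```

Emit:
apply_moves:
  rows:
    - {"dx":-0.2,"dy":-1,"dz":0,"rx":0,"ry":0,"rz":0,"claw":-1}
    - {"dx":-0.4,"dy":-2,"dz":0,"rx":0,"ry":0,"rz":0,"claw":-1}
    - {"dx":-0.6,"dy":-3,"dz":0,"rx":0,"ry":0,"rz":0,"claw":-1}
    - {"dx":-0.8,"dy":-4,"dz":0,"rx":0,"ry":0,"rz":0,"claw":-1}
    - {"dx":-1.0,"dy":-5,"dz":0,"rx":0,"ry":0,"rz":0,"claw":-1}
    - {"dx":-1.2,"dy":-6,"dz":0,"rx":0,"ry":0,"rz":0,"claw":-1}
    - {"dx":-1.4,"dy":-7,"dz":0,"rx":0,"ry":0,"rz":0,"claw":-1}
    - {"dx":-1.4,"dy":-7,"dz":0,"rx":0,"ry":0,"rz":0,"claw":-1}
    - {"dx":-1.4,"dy":-7,"dz":0,"rx":0,"ry":0,"rz":0,"claw":-1}

```text
time_s: 9.65
tool_pos: [0.5347, -0.079, 0.0404]
orientation: [0.0, 0.995, -0.099, 0.0]
ft_force: [0.2, -0.2, -3.1]
finger_gap: 0.0411
```

```bash
python3 - <<'E'
from m import *
t=cap('top');s=cap('side');print(ctrl.state()['tool_pos'],ctrl.state()['ft_force'])
a=cv2.resize(t['color'][210:310,300:450],None,fx=3,fy=3,interpolation=3)
b=cv2.resize(s['color'][200:300,250:400],None,fx=3,fy=3,interpolation=3)
cv2.imwrite('pics/p3.png',np.vstack([a,b])[:,:,::-1])
E
```

```text
[ 0.53473103 -0.0783436   0.04028181] [-1.10081396  0.48400891 -1.71026279]
```

View pics/p3.png

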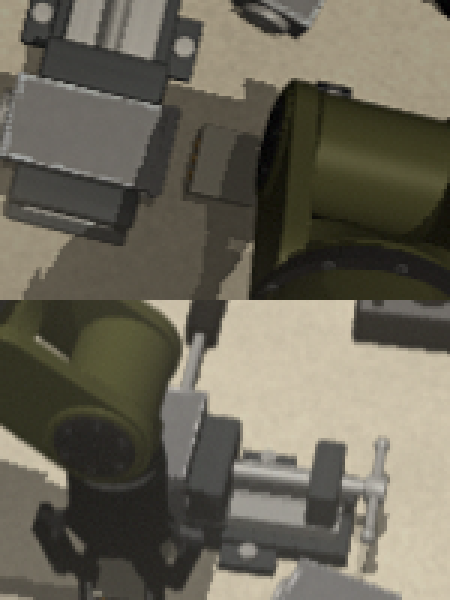

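Emit:
apply_moves:
  rows:
    - {"dx":-1.6,"dy":-1.5,"dz":0.5,"rx":0,"ry":0,"rz":4,"claw":-1}
    - {"dx":-3.2,"dy":-3.0,"dz":0.5,"rx":0,"ry":0,"rz":8,"claw":-1}
    - {"dx":-4.8,"dy":-4.5,"dz":0.5,"rx":0,"ry":0,"rz":12,"claw":-1}
    - {"dx":-6.4,"dy":-6.0,"dz":0.5,"rx":0,"ry":0,"rz":16,"claw":-1}
    - {"dx":-8.2,"dy":-7.8,"dz":0.5,"rx":0,"ry":0,"rz":20,"claw":-1}
    - {"dx":-10.2,"dy":-9.6,"dz":0.2,"rx":0,"ry":0,"rz":24,"claw":-1}
    - {"dx":-12,"dy":-11.3,"dz":-0.5,"rx":0,"ry":0,"rz":27,"claw":-1}
    - {"dx":-12.8,"dy":-12.1,"dz":-1.5,"rx":0,"ry":0,"rz":27.8,"claw":-1}
    - {"dx":-12.8,"dy":-12.1,"dz":-2.5,"rx":0,"ry":0,"rz":27.8,"claw":-1}
    - {"dx":-12.8,"dy":-12.1,"dz":-3.2,"rx":0,"ry":0,"rz":27.8,"claw":-1}
    - {"dx":-12.8,"dy":-12.1,"dz":-3.2,"rx":0,"ry":0,"rz":27.8,"claw":-1}

```text
time_s: 10.67
tool_pos: [0.4067, -0.1987, 0.007]
orientation: [-0.001, 0.99, 0.143, -0.001]
ft_force: [-0.6, -0.1, -2.6]
finger_gap: 0.041
```

Emit:
apply_moves:
  rows:
    - {"dx":0,"dy":0,"dz":-0.2,"rx":0,"ry":0,"rz":0,"claw":-1}
    - {"dx":0,"dy":0,"dz":-0.4,"rx":0,"ry":0,"rz":0,"claw":-1}
    - {"dx":0,"dy":0,"dz":-0.4,"rx":0,"ry":0,"rz":0,"claw":-1}
    - {"dx":0,"dy":0,"dz":-0.4,"rx":0,"ry":0,"rz":0,"claw":-1}

```text
time_s: 11.0
tool_pos: [0.407, -0.1993, 0.0044]
orientation: [0.0, 0.99, 0.143, 0.0]
ft_force: [0.1, -0.3, -1.7]
finger_gap: 0.0406
```

```bash
python3 - <<'E'
from m import *
t=cap('top');W=world(t);st=ctrl.state();print(st['tool_pos'],st['ft_force'])
u,v=proj(t,[.399,-.155,.04]).astype(int);print(u,v)
rect(W,(u-30,v-25,u+30,v+25),.03,.06,'body')
E
```

```text
[ 0.40696109 -0.19940052  0.00448563] [ 0.1529834   1.40355237 -1.91929722]
427 330
body 718 c [ 404.7 -167. ] size [ 65.  100.8] ang 38.02 z [34.  41.2 46.4] mean [ 397.9 -160.2   41. ] pca -55.08
```

Emit:
apply_moves:
  rows:
    - {"dx":0,"dy":0,"dz":-0.15,"rx":0,"ry":0,"rz":0,"claw":-1}
    - {"dx":0,"dy":0,"dz":-0.25,"rx":0,"ry":0,"rz":0,"claw":-1}
    - {"dx":0,"dy":0,"dz":-0.25,"rx":0,"ry":0,"rz":0,"claw":-1}

```text
time_s: 11.3
tool_pos: [0.4071, -0.1997, 0.0028]
orientation: [0.0, 0.99, 0.143, 0.0]
ft_force: [-4.1, 2.5, 16.3]
finger_gap: 0.0406
```

Emit:
apply_moves:
  rows:
    - {"dx":0,"dy":0,"dz":0.1,"rx":0,"ry":0,"rz":0,"claw":0.2}
    - {"dx":0,"dy":0,"dz":0.1,"rx":0,"ry":0,"rz":0,"claw":0.6}
    - {"dx":0,"dy":0,"dz":0.1,"rx":0,"ry":0,"rz":0,"claw":1}
    - {"dx":0,"dy":0,"dz":0.1,"rx":0,"ry":0,"rz":0,"claw":1}
    - {"dx":0,"dy":0,"dz":0.1,"rx":0,"ry":0,"rz":0,"claw":1}
    - {"dx":0,"dy":0,"dz":3,"rx":0,"ry":0,"rz":0,"claw":1}
    - {"dx":0,"dy":0,"dz":7,"rx":0,"ry":0,"rz":0,"claw":1}
    - {"dx":-2,"dy":-4,"dz":9,"rx":0,"ry":0,"rz":0,"claw":1}
    - {"dx":-4,"dy":-8,"dz":11,"rx":0,"ry":0,"rz":0,"claw":1}
    - {"dx":-5,"dy":-12,"dz":12,"rx":0,"ry":0,"rz":0,"claw":1}
    - {"dx":-5,"dy":-12,"dz":12,"rx":0,"ry":0,"rz":0,"claw":1}

```text
time_s: 12.22
tool_pos: [0.3557, -0.3234, 0.124]
orientation: [0.002, 0.99, 0.142, 0.001]
ft_force: [1.1, -0.5, -0.2]
finger_gap: 0.0854
```

```bash
python3 - <<'E'
from m import *
t=cap('top');W=world(t);st=ctrl.state();print(st['tool_pos'],st['ft_force'])
u,v=proj(t,[.399,-.175,.04]).astype(int);print(u,v)
cv2.imwrite('pics/l1.png',cv2.resize(t['color'][260:380,400:550],None,fx=5,fy=5,interpolation=3)[:,:,::-1])
rect(W,(u-40,v-30,u+40,v+30),.03,.06,'body')
rect(W,(u-40,v-30,u+40,v+30),.015,.06,'all')
E
```

```text
[ 0.35571775 -0.32397417  0.12378707] [-0.41518863 -1.01768749  1.23149645]
436 331
body 842 c [ 398.7 -172.4] size [52.2 90.4] ang 16.22 z [32.2 38.7 42.9] mean [ 398.1 -168.5   38.1] pca 105.78
all 905 c [ 398.6 -172. ] size [52.3 91.1] ang 16.05 z [26.9 38.3 42.9] mean [ 398.5 -167.2   37. ] pca 106.18
```

View pics/l1.png

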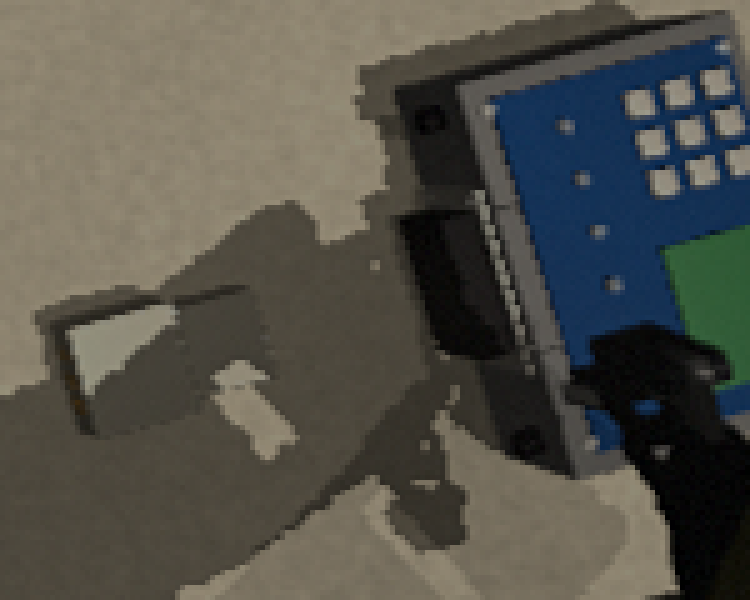

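Emit:
apply_moves:
  rows:
    - {"dx":0.8,"dy":3.6,"dz":0,"rx":0,"ry":0,"rz":0,"claw":1}
    - {"dx":1.6,"dy":7.2,"dz":0,"rx":0,"ry":0,"rz":0,"claw":1}
    - {"dx":2.4,"dy":10.8,"dz":0,"rx":0,"ry":0,"rz":0,"claw":1}
    - {"dx":3.2,"dy":14.4,"dz":0,"rx":0,"ry":0,"rz":0,"claw":1}
    - {"dx":3.7,"dy":17,"dz":0,"rx":0,"ry":0,"rz":0,"claw":1}
    - {"dx":3.7,"dy":17,"dz":-2,"rx":0,"ry":0,"rz":0,"claw":1}
    - {"dx":3.7,"dy":17,"dz":-4,"rx":0,"ry":0,"rz":0,"claw":1}
    - {"dx":3.7,"dy":17,"dz":-5,"rx":0,"ry":0,"rz":0,"claw":1}
    - {"dx":3.7,"dy":17,"dz":-5,"rx":0,"ry":0,"rz":0,"claw":1}

```text
time_s: 13.02
tool_pos: [0.3927, -0.1486, 0.0699]
orientation: [-0.001, 0.99, 0.144, -0.002]
ft_force: [-0.2, -0.3, 0.2]
finger_gap: 0.0852
```

```bash
python3 - <<'E'
from m import *
c=dict(np.load('top.npz'))
f=lambda x,y,z:(onplane(c,[x/5+400-.4,y/5+260-.4],z)[0,:2]*1000)
a,b=f(402,216,.066),f(442,351,.066);d=b-a;print(a,b,(a+b)/2,np.linalg.norm(d),np.degrees(np.arctan2(d[1],d[0])))
T=[f(*p,.085) for p in((459,90),(580,478))];d=T[1]-T[0];m=(T[0]+T[1])/2;print(T,m,np.linalg.norm(d),np.degrees(np.arctan2(d[1],d[0])));print('socket est',m-20*np.array([.284,-.959]))
st=ctrl.state();print(st['tool_pos'],st['orientation'])
E
```

```text
[ 465.92582509 -266.42126838] [ 406.6594024  -283.48709205] [ 436.29261374 -274.95418021] 61.6745587493984 -163.93619376316772
[array([ 522.28072441, -285.26091641]), array([ 355.1974375 , -335.29713311])] [ 438.73908096 -310.27902476] 174.4145858227986 -163.32868697831282
socket est [ 433.05908096 -291.09902476]
[ 0.39268735 -0.14864463  0.06988632] [-0.00102844  0.98964756  0.14350728 -0.00151828]
```

Emit:
apply_moves:
  rows:
    - {"dx":0,"dy":-0.4,"dz":-3,"rx":0,"ry":0,"rz":0,"claw":1}
    - {"dx":0,"dy":-0.4,"dz":-5.5,"rx":0,"ry":0,"rz":0,"claw":1}
    - {"dx":0,"dy":-0.4,"dz":-6.6,"rx":0,"ry":0,"rz":0,"claw":1}
    - {"dx":0,"dy":-0.4,"dz":-6.6,"rx":0,"ry":0,"rz":0,"claw":1}
    - {"dx":0,"dy":-0.4,"dz":-6.6,"rx":0,"ry":0,"rz":0,"claw":-1}
    - {"dx":0,"dy":-0.4,"dz":-6.6,"rx":0,"ry":0,"rz":0,"claw":-1}
    - {"dx":0,"dy":-0.4,"dz":-6.6,"rx":0,"ry":0,"rz":0,"claw":-1}
    - {"dx":0,"dy":-0.4,"dz":-6.6,"rx":0,"ry":0,"rz":0,"claw":-1}
  grip_force: 50

```text
time_s: 13.68
tool_pos: [0.3945, -0.1539, 0.0071]
orientation: [0.001, 0.99, 0.143, 0.001]
ft_force: [-1.9, 1.5, 7.9]
finger_gap: 0.0514
```

Emit:
apply_moves:
  rows:
    - {"dx":0,"dy":0,"dz":1,"rx":0,"ry":0,"rz":0,"claw":-1}
    - {"dx":0,"dy":0,"dz":2.0,"rx":0,"ry":0,"rz":0,"claw":-1}
    - {"dx":0.8,"dy":-3,"dz":2.0,"rx":0,"ry":0,"rz":0,"claw":-1}
    - {"dx":1.6,"dy":-6.0,"dz":2.0,"rx":0,"ry":0,"rz":0,"claw":-1}
    - {"dx":1.6,"dy":-6.0,"dz":2.0,"rx":0,"ry":0,"rz":0,"claw":-1}
    - {"dx":1.6,"dy":-6.0,"dz":2.0,"rx":0,"ry":0,"rz":0,"claw":-1}

```text
time_s: 14.18
tool_pos: [0.41, -0.2146, 0.0268]
orientation: [0.0, 0.99, 0.142, 0.0]
ft_force: [0.5, 0.1, -2.5]
finger_gap: 0.051
```

```bash
python3 - <<'E'
from m import *
t=cap('top');W=world(t);st=ctrl.state();print(st['tool_pos'],st['orientation'],st['ft_force'])
cv2.imwrite('pics/l2.png',cv2.resize(t['color'][260:380,400:550],None,fx=5,fy=5,interpolation=3)[:,:,::-1])
u,v=proj(t,[.414,-.225,.055]).astype(int);rect(W,(u-40,v-30,u+12,v+20),.05,.08,'ins')
E
```

```text
[ 0.40956033 -0.21363118  0.02647763] [5.44413115e-05 9.89750607e-01 1.42806589e-01 1.03968707e-04] [-0.57627444 -0.0499453  -2.47428338]
ins 292 c [ 419.3 -198.8] size [31.1 80.7] ang 89.56 z [53.1 60.1 73.8] mean [ 409.9 -199.2   60.5] pca -172.32
```

View pics/l2.png

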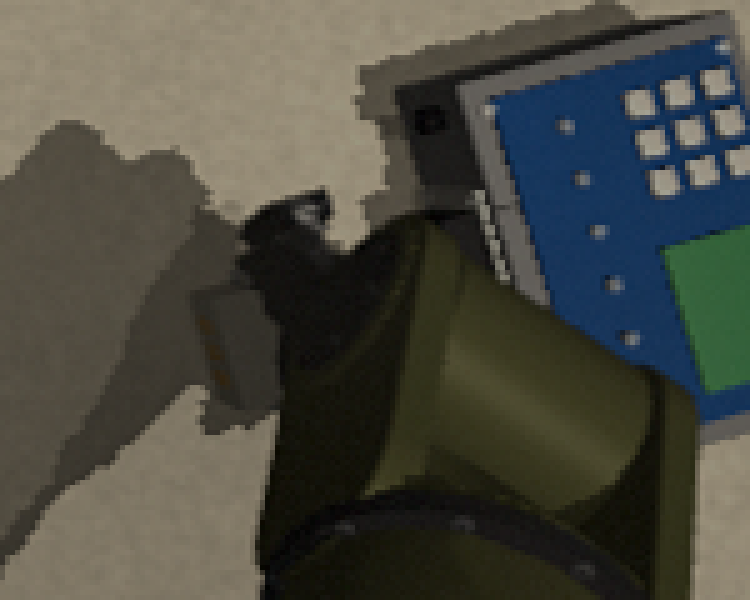

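Emit:
apply_moves:
  rows:
    - {"dx":0.23,"dy":-0.5,"dz":0,"rx":0,"ry":0,"rz":0,"claw":-1}
    - {"dx":0.37,"dy":-1.0,"dz":0,"rx":0,"ry":0,"rz":0,"claw":-1}
    - {"dx":0.51,"dy":-1.45,"dz":0,"rx":0,"ry":0,"rz":0,"claw":-1}
    - {"dx":0.66,"dy":-1.92,"dz":0,"rx":0,"ry":0,"rz":0,"claw":-1}
    - {"dx":0.66,"dy":-1.92,"dz":0,"rx":0,"ry":0,"rz":0,"claw":-1}

```text
time_s: 14.65
tool_pos: [0.4168, -0.2333, 0.0261]
orientation: [0.0, 0.99, 0.143, 0.0]
ft_force: [-1.2, -0.0, 1.5]
finger_gap: 0.0513
```

```bash
python3 - <<'E'
from m import *
s=ctrl.state();d=s['tool_pos'][:2]*1000-[433.3,-290.6];print(d@[.284,-.959],d@[.959,.284],s['tool_pos'],s['ft_force'],s['moment'])
E
```

```text
-59.641594668792806 0.41987481065283855 [ 0.41677002 -0.23330378  0.0260688 ] [-1.24126077 -0.03064266  1.49487508] [-0.20587109  0.1302839  -0.06110603]
```

Emit:
apply_moves:
  rows:
    - {"dx":0.08,"dy":-0.3,"dz":0.05,"rx":0,"ry":0,"rz":0,"claw":-1}
    - {"dx":0.16,"dy":-0.6,"dz":0.05,"rx":0,"ry":0,"rz":0,"claw":-1}
    - {"dx":0.25,"dy":-0.95,"dz":0.05,"rx":0,"ry":0,"rz":0,"claw":-1}
    - {"dx":0.25,"dy":-0.95,"dz":0.05,"rx":0,"ry":0,"rz":0,"claw":-1}

```text
time_s: 14.98
tool_pos: [0.419, -0.2428, 0.0263]
orientation: [0.0, 0.99, 0.143, 0.0]
ft_force: [0.3, -0.5, -2.1]
finger_gap: 0.0513
```

Emit:
apply_moves:
  rows:
    - {"dx":0.14,"dy":-0.48,"dz":0,"rx":0,"ry":0,"rz":0,"claw":-1}
    - {"dx":0.28,"dy":-0.96,"dz":0,"rx":0,"ry":0,"rz":0,"claw":-1}
    - {"dx":0.43,"dy":-1.44,"dz":0,"rx":0,"ry":0,"rz":0,"claw":-1}
    - {"dx":0.57,"dy":-1.92,"dz":0,"rx":0,"ry":0,"rz":0,"claw":-1}
    - {"dx":0.65,"dy":-2.2,"dz":0,"rx":0,"ry":0,"rz":0,"claw":-1}
    - {"dx":0.65,"dy":-2.2,"dz":0,"rx":0,"ry":0,"rz":0,"claw":-1}

```text
time_s: 15.48
tool_pos: [0.4255, -0.2649, 0.0262]
orientation: [0.0, 0.99, 0.143, 0.0]
ft_force: [-0.4, -0.1, -1.0]
finger_gap: 0.0512
```

Emit:
apply_moves:
  rows:
    - {"dx":0.06,"dy":-0.2,"dz":0,"rx":0,"ry":0,"rz":0,"claw":-1}
    - {"dx":0.11,"dy":-0.4,"dz":0,"rx":0,"ry":0,"rz":0,"claw":-1}
    - {"dx":0.11,"dy":-0.4,"dz":0,"rx":0,"ry":0,"rz":0,"claw":-1}

```text
time_s: 15.73
tool_pos: [0.4265, -0.2685, 0.0263]
orientation: [0.0, 0.99, 0.143, 0.0]
ft_force: [0.1, -0.7, -2.2]
finger_gap: 0.0516
```

Nothing is touching yet, so I'll press on slowly.

Emit:
apply_moves:
  rows:
    - {"dx":0.06,"dy":-0.2,"dz":0,"rx":0,"ry":0,"rz":0,"claw":-1}
    - {"dx":0.09,"dy":-0.3,"dz":0,"rx":0,"ry":0,"rz":0,"claw":-1}
    - {"dx":0.09,"dy":-0.3,"dz":0,"rx":0,"ry":0,"rz":0,"claw":-1}

```text
time_s: 15.98
tool_pos: [0.4269, -0.27, 0.0262]
orientation: [-0.001, 0.99, 0.143, -0.001]
ft_force: [-3.9, 12.1, 5.9]
finger_gap: 0.0519
```

Emit:
apply_moves:
  rows:
    - {"dx":0.03,"dy":-0.1,"dz":0,"rx":0,"ry":0,"rz":0,"claw":-1}
    - {"dx":0.03,"dy":-0.1,"dz":0,"rx":0,"ry":0,"rz":0,"claw":-1}

```text
time_s: 16.15
tool_pos: [0.4269, -0.27, 0.0262]
orientation: [-0.002, 0.99, 0.143, -0.001]
ft_force: [-6.4, 21.3, 13.1]
finger_gap: 0.0517
```

Emit:
apply_moves:
  rows:
    - {"dx":-0.03,"dy":0.1,"dz":0,"rx":0,"ry":0,"rz":0,"claw":-1}
    - {"dx":-0.03,"dy":0.1,"dz":0,"rx":0,"ry":0,"rz":0,"claw":0.4}
    - {"dx":-0.03,"dy":0.1,"dz":0,"rx":0,"ry":0,"rz":0,"claw":0.8}
    - {"dx":-0.03,"dy":0.1,"dz":0,"rx":0,"ry":0,"rz":0,"claw":1}
    - {"dx":-0.03,"dy":0.1,"dz":0,"rx":0,"ry":0,"rz":0,"claw":1}
    - {"dx":-0.03,"dy":0.1,"dz":2,"rx":0,"ry":0,"rz":0,"claw":1}
    - {"dx":-0.03,"dy":0.1,"dz":6,"rx":0,"ry":0,"rz":0,"claw":1}
    - {"dx":-0.03,"dy":0.1,"dz":10,"rx":0,"ry":0,"rz":0,"claw":1}
    - {"dx":-4,"dy":3,"dz":14,"rx":0,"ry":0,"rz":0,"claw":1}
    - {"dx":-8,"dy":3,"dz":16,"rx":0,"ry":0,"rz":0,"claw":1}
    - {"dx":-10,"dy":3,"dz":16,"rx":0,"ry":0,"rz":0,"claw":1}
    - {"dx":-10,"dy":3,"dz":16,"rx":0,"ry":0,"rz":0,"claw":1}

```text
time_s: 17.15
tool_pos: [0.3244, -0.2419, 0.1889]
orientation: [0.002, 0.99, 0.143, 0.001]
ft_force: [0.2, 0.5, 0.2]
finger_gap: 0.0852
```

```bash
python3 - <<'E'
from m import *
t=cap('top');W=world(t);st=ctrl.state();print(st['tool_pos'],st['ft_force'])
a=cv2.resize(t['color'][150:350,180:580],None,fx=2,fy=2,interpolation=3)
cv2.imwrite('pics/f.png',a[:,:,::-1])
u,v=proj(t,[.4265,-.267,.06]).astype(int);rect(W,(u-30,v-25,u+9,v+20),.05,.064,'body')
rect(W,(180,220,300,290),.008,.05,'drift')
E
```

```text
[ 0.32628709 -0.24246547  0.18802457] [-0.16437561  0.14196573  0.51464383]
body 494 c [ 429.7 -268.3] size [59.1 55.6] ang 15.37 z [54.  57.7 61. ] mean [ 427.1 -263.6   57.6] pca 164.51
drift 720 c [607.8 281.9] size [182.6  30.7] ang 78.84 z [16.8 28.7 32.7] mean [611.  300.8  26.7] pca 79.02
```

View pics/f.png

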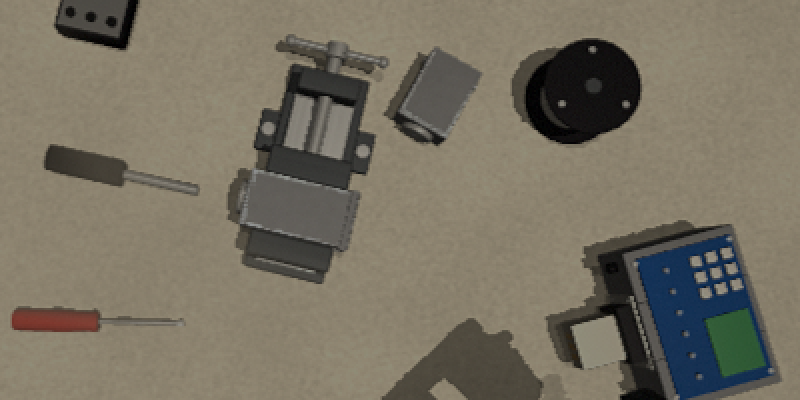

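```bash
python3 -c "
from workcell import ctrl
print(ctrl.finish_job())"
```

```text
the job is handed in; nothing more can be done
None
```

The insert is plugged into the test box and released, and the job is handed in at about 17 s of the 64 s allowed. `finish_job` reports no verdict, so what follows is my own checks.

**What I did**
- **Push:** I pushed the insert out with the full-size drift until its nose stood about 40 mm out of the mouth. I then laid the drift back on the bench.
- **Draw out:** I drew the insert out by its nose and lowered it until it touched the bench. I let go there, lined up with the socket.
- **Plug:** I took it again by the rear body and slid it into the socket until it met a hard stop at about 21 N.

**Last checks**
- **Insert:** it sits in the receptacle, with its measured direction within about 1° of the socket axis. The top of its body reads about 58 mm against a nominal 60, so it probably sags 1–2 mm within the socket's play. I took the full depth from the hard stop and did not measure it separately after letting go. Backing off before release could have drawn it out by up to 1 mm, inside the 4 mm limit.
- **Drift:** it lies flat, with the top of the grip at about 30 mm.
- **Bystanders:** the screwdriver, spool and empty hood look unmoved in the last picture. I did not measure them again.
- **Robot:** the gripper is clear, and the force reading is about zero.

Two move calls were refused as "invalid input" because I left out the `rx` and `ry` fields. They moved nothing, and I sent those moves again with all fields.

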